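# Make up and stack two tufting kits

### The arm

A 6-joint arm with a two-finger parallel gripper is mounted at the origin on the work surface. World frame = base frame: x ahead of the robot, y to its left, z up, the work surface at z = 0. Lengths are in mm, angles in rad, forces in N, time in s.
With the tool pointing down it reaches from about 200 to 875 mm from the base axis. Payload 3.4 kg.
Tool frame: the origin (TCP) lies at the very end of the fingers, on their centre line; the grasp point (between the pads) lies 19 mm behind it; z points along the fingers, y is the line along which they close (so a half turn about z gives the same grasp; the last joint's range is limited). The gripper opens to 94 mm and grips with 3 to 60 N. Pads are 16 mm wide; open, the fingers measure 119 mm over their backs; the gripper's body (75 mm by 177 mm) begins 78 mm behind the grasp point.
Start: joints at [-1.24, 0.276, 1.505, -0, 1.361, -0.121], TCP at [251.042, -517.343, 205.493] pointing down, gripper open.
Joint ranges: [-2.89, 2.89], [-0.75, 2.08], [0.22, 2.7], [-1.18, 4.32], [0.11, 2.71], [-2.7, 2.7]. Speed limits (rad/s): [2.57, 2.57, 3.14, 3.14, 3.14, 3.14].

### API

Orientations are given as a 3x3 rotation matrix whose columns are the frame's x, y, z axes.
In Python, from rig import r gives the robot as it stands. The module is installed in compiled form; this text tells all that it offers.
- The arm moves only by the tool servo_tool, never from a script. Its argument "series" is a list that holds one entry, the list of rows, each a list of 7 numbers: the shift along the tool's x, y, z in cm, then the turn, a rotation vector about the tool's x, y, z in degrees, then the finger opening in cm, from 0 to 9.4. In form: [[[x, y, z, wx, wy, wz, jaw], ...]]. A call has 1 to 8 rows; each row is the pose to reach, as a shift and turn from the pose commanded when the call began, along the tool's axes at that moment; what a row does not reach only later rows make up. A row lasts 1/10 s, in which the tool goes at most 50 mm and 8.59 degrees, less where a joint would pass 70% of its speed; a pose out of reach is approached as far as the arm can. A call with a gripper value outside its range is refused whole. The fingers move at their own pace and stop on an object; "squeeze" is the grip in N (left out, the last holds). Time passes only in rows, so rows that repeat a pose let the fingers close. It gives the time, the measured TCP pose, the force, the opening and the grip force at its end, in the units of the state.
- r.sense(): the state, without advancing time (a new reading comes with each control period).
- r.snapshot(name): name is "scene" or "top" or "wrist"; returns a dict with "img" (400x640x3 uint8, red, green, blue), "mtx" (3x3 intrinsics, pixels), "k1" (the pictures are not rectified: a ray, as slopes to the right and down, at radius r is drawn at 1 + k1 r^2 times it, then the intrinsics apply), "camera_from_world" (4x4, takes a point from world to camera coordinates); the wrist camera has in their place "mount" (4x4, takes a point from camera to tool coordinates, whose origin is the TCP and whose axes are the flange's). Camera axes: x right, y up, looking along -z (the intrinsics and any distortion apply to the point x, -y, -z); pixel columns grow to the right and rows downward; lengths in mm; the calibration is good to about 2 mm. A picture is of the moment at which its call begins: read the wrist's pose just before it. There is no depth.
- r.hand_in(): hands the job in; it is judged then, once.
The state is a dict: "t": time; "joint_pos": joint angles; "joint_vel": joint speeds; "joint_efforts": joint torques, N m; "ee_pos": TCP position; "ee_rot": TCP orientation; "wrist_force": force on the tool from outside, world axes, zero at the start; "ft_torque": the same for the moment, N m; "opening": opening from 0.0 (shut) to 1.0 (fully open); "gripper_force": force on a finger pad.
Only numpy, scipy, OpenCV 4.12 (cv2) and the standard library are available. Lean on these libraries where they do the work, as an engineer would, in place of code of your own. Each camera call takes 0.05 s, during which the arm holds its last target. There are 200 camera calls.

### The job

Make up the grey kit first: stand the red bobbin in the compartment at the grey tote's yellow end and the amber oil bottle in its other compartment. Then lift the empty blue tote by its cross wall, turn it half round and set it squarely on the grey tote, its yellow end above the grey one's plain end, so that its feet drop into the rim notches and it sits level and locked; then stand the green bobbin in the compartment at the blue tote's yellow end and the white glue jar in its other one. Everything ends upright, still and let go, and the black bobbin, the trimmer and the screwdriver stay where they are.

Things in the scene. Friction and masses are not known exactly. Their poses are not given: they have to be found in the camera images.
- tote_grey: GREY loose tote, bottom of the stack, stays put, 0.6 kg: 198 (x) x 154 x 85 mm tall, yellow end at +x, plain end at -x. Origin: centre of underside, z up. Floor 5 mm thick. Cross wall at x = 0 (12 mm thick, top z = 62) makes two compartments, each |x| 6 to 84, y -62 to 62 mm. Notches 30 mm long in both long rims: 20 mm deep at x = 75 and -35, 6 mm deep at x = -75 and 35.
- tote_blue: BLUE loose tote, 0.35 kg, empty, otherwise the same as the grey one, with the same frame (x to its yellow end); starts heading roughly as the grey one does. Its cross wall is the carrying grip: pinch from above at its middle. Feet 20 mm wide at x = 75 and -35 on both long sides, flush with the underside.
- blue_tote_yellow_end (a point): middle of the top edge of the blue tote's yellow end: x 96.5, y 0, z 85 mm in its frame. Turned 180 degrees from the grey tote and centred on it (about 5 mm play each way), the blue one's feet rest in the shallow notches and its origin lies 79 mm above the grey one's; set the same way round, it sinks into the deep notches instead.
- bobbin_red: RED empty plastic bobbin standing upright: flanges 44 mm in diameter and 10 mm thick at the bottom and the top (z 0 to 10 and 50 to 60 mm), a 26 mm core between, 60 mm tall, about 70 g; grip it across the top flange. Origin: centre of the underside, z up its axis.
- bobbin_green: GREEN empty plastic bobbin standing upright: flanges 44 mm in diameter and 10 mm thick at the bottom and the top (z 0 to 10 and 50 to 60 mm), a 26 mm core between, 60 mm tall, about 70 g; grip it across the top flange. Origin: centre of the underside, z up its axis.
- oil_bottle: small AMBER oil bottle with a white label and an orange screw cap as wide as the bottle, standing: 36 mm in diameter, 66 mm tall, about 100 g, a plain cylinder. Origin: centre of the underside, z up.
- glue_jar: WHITE glue jar with a blue band, standing: 42 mm in diameter, 60 mm tall, about 140 g. Origin: centre of the underside, z up.
- bobbin_black: BLACK spare bobbin among the stock, to be left alone: empty plastic bobbin standing upright: flanges 44 mm in diameter and 10 mm thick at the bottom and the top (z 0 to 10 and 50 to 60 mm), a 26 mm core between, 60 mm tall, about 70 g; grip it across the top flange. Origin: centre of the underside, z up its axis.
- trimmer: electric trimmer lying on the table beyond the stock, black with a blue collar and a steel head, 180 x 48 x 37 mm, lying across in front of the robot; leave it alone. Origin: on its underside near the middle, x towards the steel head.
- screwdriver: screwdriver with an orange handle lying to the left of the left-hand tote, 180 mm long, about 30 mm thick; leave it alone. Origin on its underside near the middle, x towards the tip.
Not all that is in view belongs to the job. There is more than one size of the tote_blue; the job needs the larger. Of the things that look like the oil_bottle, take the one that is farthest to the robot's right at the start.

How it is judged (in metres and radians):
On the way, in this order (a step that is already met when the one before it is completed fails the run):
1. the red bobbin and the oil bottle stand released in their compartments of the grey tote (x of bobbin_red in the frame of tote_grey between 0.015 and 0.08 m and y of bobbin_red in the frame of tote_grey between -0.06 and 0.06 m and z of bobbin_red in the frame of tote_grey between 0 and 0.012 m and angle between each of bobbin_red, oil_bottle's own z axis and vertical below 0.15 rad and contact force between the fingers and bobbin_red below 0.3 N and x of oil_bottle in the frame of tote_grey between -0.08 and -0.015 m and y of oil_bottle in the frame of tote_grey between -0.06 and 0.06 m and z of oil_bottle in the frame of tote_grey between 0 and 0.012 m and contact force between the fingers and oil_bottle below 0.3 N), for 0.2 s.
2. the blue tote, turned half round, sits locked on the filled grey tote, released (all of step 1 and horizontal distance between tote_blue and tote_grey below 0.012 m and z of tote_blue in the frame of tote_grey between 0.0755 and 0.0825 m and x of blue_tote_yellow_end in the frame of tote_grey below -0.07 m and angle between the x axis of tote_blue and the x axis of tote_grey, either way round below 0.12 rad and angle between the z axis of tote_blue and the z axis of tote_grey, either way round below 0.04 rad and angle between tote_grey's own z axis and vertical below 0.05 rad and height (world z) of tote_grey below 0.008 m and contact force between the fingers and tote_blue below 0.3 N), for 0.2 s.
3. the green bobbin and the glue jar stand released in their compartments of the blue tote, on the stack (x of bobbin_green in the frame of tote_blue between 0.015 and 0.08 m and y of bobbin_green in the frame of tote_blue between -0.06 and 0.06 m and z of bobbin_green in the frame of tote_blue between 0 and 0.012 m and angle between each of bobbin_green, glue_jar's own z axis and vertical below 0.15 rad and contact force between the fingers and bobbin_green below 0.3 N and x of glue_jar in the frame of tote_blue between -0.08 and -0.015 m and y of glue_jar in the frame of tote_blue between -0.06 and 0.06 m and z of glue_jar in the frame of tote_blue between 0 and 0.012 m and contact force between the fingers and glue_jar below 0.3 N and horizontal distance between tote_blue and tote_grey below 0.012 m and z of tote_blue in the frame of tote_grey between 0.0755 and 0.0825 m and x of blue_tote_yellow_end in the frame of tote_grey below -0.07 m and angle between the x axis of tote_blue and the x axis of tote_grey, either way round below 0.12 rad and angle between the z axis of tote_blue and the z axis of tote_grey, either way round below 0.04 rad and angle between tote_grey's own z axis and vertical below 0.05 rad and height (world z) of tote_grey below 0.008 m and contact force between the fingers and tote_blue below 0.3 N), for 0.2 s.
At the end, for the whole second after the job is handed in: Red bobbin and bottle in the grey tote, green bobbin and jar in the blue, each in its compartment, within 9 deg of upright; blue tote turned on grey: 12 mm, 7 deg, origin 75.5 to 82.5 mm above, level within 2 deg; grey upright on the table; all released, at rest; bystanders within 25 mm (all of step 1 and all of step 3 and linear speed of each of bobbin_red, oil_bottle, bobbin_green, glue_jar, tote_grey, tote_blue below 0.02 m/s and angular speed of each of bobbin_red, oil_bottle, bobbin_green, glue_jar, tote_grey, tote_blue below 0.2 rad/s and distance of each of bobbin_black, trimmer, screwdriver from where it was at the start of the episode below 0.025 m); the robot touches nothing.
It fails at once if a bystander (black bobbin, trimmer, screwdriver) is shifted by more than 25 mm (distance of any of bobbin_black, trimmer, screwdriver from where it was at the start of the episode above 0.025 m).
It also fails if it takes over 125 s, if anything falls off the work surface, if the arm or the gripper's body presses on something with over 40 N, if the wrist force passes 120 N, or if a joint passes its speed limit or range.

## Working session

There is one attempt and no reset: what is moved stays moved. The work goes in short steps, Python scripts to look and compute and a tool call to move; the robot and the scene stay as the last step left them, time stands still between calls to the robot, and variables do not carry over. Pictures are saved under pics/ and viewed, at most 14 in all, crops included, and the job is handed in when it is done.

Besides the shell and the picture viewer there is one more tool, called after "Call:" as name([rows], argument=value, ...), one row to a line, values as JSON. servo_tool: Moves the arm, as the interface text tells. Its arguments: {"type":"object","properties":{"series":{"type":"array"},"squeeze":{"type":"number"}},"required":["series"]}

```bash
mkdir -p pics
cat > h.py <<'E'
import numpy as np, cv2
from rig import r
def snap(n,f):
    s=r.snapshot(n); cv2.imwrite('pics/'+f,s['img'][:,:,::-1]); np.savez('pics/'+f+'.npz',**{k:v for k,v in s.items()}); return s
def und(s,u,v):
    K=np.array(s['mtx']);p=np.array([(u-K[0,2])/K[0,0],(v-K[1,2])/K[1,1]]);q=p.copy()
    for _ in range(20): q=p/(1+float(s['k1'])*(q@q))
    return np.array([q[0],-q[1],-1.])
def hit(s,u,v,z):
    M=np.linalg.inv(np.array(s['camera_from_world'])); d=M[:3,:3]@und(s,u,v); o=M[:3,3]
    return (o+d*(z-o[2])/d[2])
def proj(s,P):
    C=np.array(s['camera_from_world']); c=(C@np.append(P,1))[:3]; q=np.array([c[0],-c[1]])/-c[2]
    q=q*(1+float(s['k1'])*(q@q)); K=np.array(s['mtx']); return K[0,0]*q[0]+K[0,2],K[1,1]*q[1]+K[1,2]
def load(f): return dict(np.load('pics/'+f+'.npz'))
E
python3 - <<'E'
from h import *
print(r.sense())
for n in('top','scene'):
    s=snap(n,n+'0.png'); print(n,np.linalg.inv(s['camera_from_world']).round(2).tolist(),s['k1'],s['mtx'].tolist() if hasattr(s['mtx'],'tolist') else s['mtx'])
s=snap('wrist','w0.png'); print(s['mount'])
a=cv2.imread('pics/top0.png');
E
```

```text
{'t': 0.0, 'joint_pos': array([-1.23999378e+00,  2.76591362e-01,  1.50609146e+00, -1.73983994e-06,
        1.36071016e+00, -1.21001444e-01]), 'joint_vel': array([ 0.00113854, -0.00051811,  0.00098375,  0.00047244, -0.00046464,
        0.0001693 ]), 'joint_efforts': array([ 6.43961048e-04, -4.04580688e+01, -2.37228996e+01,  7.07174325e-02,
        3.47360212e-02, -1.50252040e-04]), 'ee_pos': array([ 250.85009926, -516.77662274,  204.62343192]), 'ee_rot': array([[ 8.99660868e-01,  4.36589028e-01, -5.86359904e-04],
       [ 4.36589369e-01, -8.99659283e-01,  1.70216550e-03],
       [ 2.15622650e-04, -1.78737019e-03, -9.99998379e-01]]), 'wrist_force': array([ 0.61390123,  0.78155813, -0.4434127 ]), 'ft_torque': array([0.01590005, 0.02629135, 0.02118271]), 'gripper_force': 0.0, 'opening': 0.9987810188642129}
top [[0.01, 1.0, -0.08, 470.84], [-1.0, 0.01, 0.02, 104.49], [0.02, 0.08, 1.0, 1187.67], [0.0, 0.0, 0.0, 1.0]] -0.02118259177875333 [[425.57263750692135, 0.0, 320.545333362981], [0.0, 425.57263750692135, 197.58397610963345], [0.0, 0.0, 1.0]]
scene [[0.63, -0.53, 0.57, 1184.51], [0.78, 0.42, -0.47, -409.97], [0.01, 0.74, 0.67, 805.25], [0.0, 0.0, 0.0, 1.0]] -0.042508455821546366 [[451.41842034408427, 0.0, 315.003071459531], [0.0, 451.41842034408427, 197.00669115754576], [0.0, 0.0, 1.0]]
[[ 2.58288398e-04  9.67918604e-01  2.51263824e-01  7.35280793e+01]
 [ 9.99999929e-01 -3.18705840e-04  1.99761871e-04 -8.87251273e-01]
 [ 2.73432479e-04  2.51263755e-01 -9.67918618e-01 -1.78330234e+02]
 [ 0.00000000e+00  0.00000000e+00  0.00000000e+00  1.00000000e+00]]
```

View pics/top0.png

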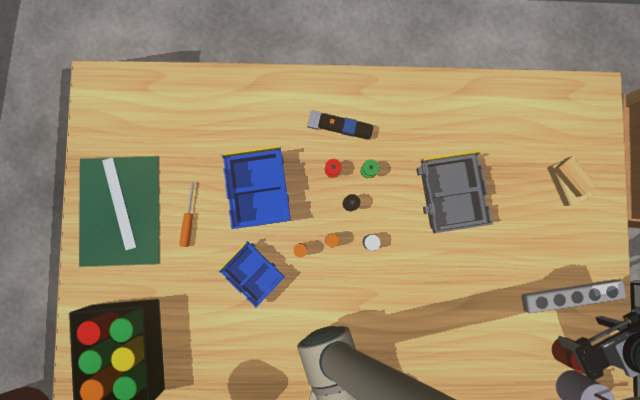

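View pics/scene0.png

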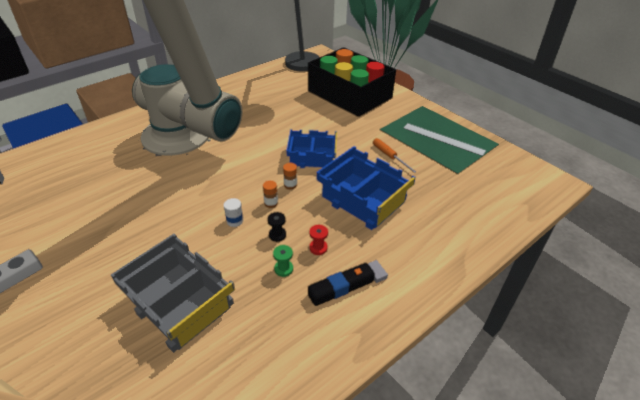

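The top view shows two amber bottles, at (301,250) and (332,240). Image right is −y, so the robot's rightmost is (332,240). There are two blue totes: the larger at (257,188) and the smaller at (252,274). The others are red (333,168), green (370,168), black (352,202), jar (372,242) and the grey tote (456,192). I'll confirm these in one enlarged crop.

Run:
```python
from h import *
a=cv2.imread('pics/top0.png')[135:315,210:510]
cv2.imwrite('pics/topcrop.png',cv2.resize(a,None,fx=2.66,fy=2.66,interpolation=cv2.INTER_CUBIC))
s=load('top0.png');img=s['img'].astype(int);hsv=cv2.cvtColor(s['img'],cv2.COLOR_RGB2HSV)
t=load('scene0.png')
def blob(m,u,v,R=16):
    y,x=np.mgrid[:400,:640]; k=m&(abs(x-u)<R)&(abs(y-v)<R); return k
H,S,V=[hsv[:,:,i].astype(int) for i in range(3)]
ms={'red':(((H<6)|(H>172))&(S>170),333,168,60),'green':((H>50)&(H<80)&(S>120),370,168,60),'black':(V<70,352,202,60),
'oil':((H<14)&(S>170)&(V>130),332,240,66),'oil2':((H<14)&(S>170)&(V>130),301,250,66),'jar':((S<60)&(V>150),372,242,60)}
for n,(m,u,v,z) in ms.items():
    k=blob(m,u,v); n8,lab,st,c=cv2.connectedComponentsWithStats(k.astype('uint8')); i=1+np.argmax(st[1:,4])
    (cx,cy),rad=cv2.minEnclosingCircle(np.argwhere(lab==i)[:,::-1].astype('float32').copy())
    print(n,st[i].tolist(),c[i].round(1),(round(cx,1),round(cy,1),round(rad,1)),hit(s,*c[i],z).round(1),hit(s,cx,cy,z).round(1),'scene',np.round(proj(t,hit(s,*c[i],z))))
```

```text
red [325, 159, 16, 18, 214] [332.5 167.8] (332.2, 167.6, 9.0) [639.5  49.9  60. ] [639.9  50.7  60. ] scene [317. 230.]
green [361, 160, 18, 18, 223] [369.3 168.4] (369.5, 168.5, 9.3) [639.2 -48.8  60. ] [639.1 -49.3  60. ] scene [282. 250.]
black [343, 195, 17, 16, 187] [351.2 202.6] (351.1, 202.7, 8.3) [546.9  -0.7  60. ] [546.5  -0.6  60. ] scene [275. 217.]
oil [326, 234, 9, 7, 20] [329.3 236. ] (330.0, 237.0, 5.0) [457.6  56.8  66. ] [455.   54.9  66. ] scene [273. 186.]
oil2 [294, 244, 13, 13, 100] [300.2 249.3] (300.0, 249.8, 6.3) [422.1 132.8  66. ] [420.7 133.2  66. ] scene [289. 167.]
jar [365, 235, 16, 16, 200] [372.2 242.3] (372.2, 242.6, 8.2) [442.4 -57.2  60. ] [441.5 -57.1  60. ] scene [231. 203.]
```

View pics/topcrop.png

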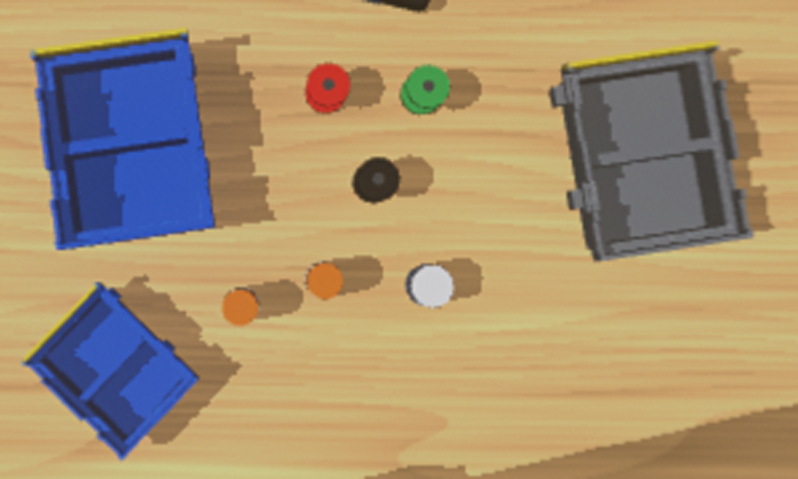

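Run:
```python
from h import *
from scipy.optimize import least_squares
s=load('top0.png');t=load('scene0.png')
c=lambda x,y:(210+x/2.66-.3,135+y/2.66-.3)
print('oil',hit(s,*c(325,281),66).round(1),'oilscene',hit(t,270,184.5,66).round(1))
# yl, yr, pr, pl
C={'blue':[(34,54),(187,36),(212,227),(60,248)],'grey':[(564,69),(716,48),(750,235),(598,259)]}
out=s['img'][:,:,::-1].copy();o2=t['img'][:,:,::-1].copy()
for n,p in C.items():
    W=np.array([hit(s,*c(*q),85)[:2] for q in p]); 
    sgn=np.array([[1,1],[1,-1],[-1,-1],[-1,1]])
    def f(v): 
        R=np.array([[np.cos(v[2]),-np.sin(v[2])],[np.sin(v[2]),np.cos(v[2])]])
        return ((sgn*v[3:5])@R.T+v[:2]-W).ravel()
    q=least_squares(f,[*W.mean(0),0.15,99,72]); v=q.x; print(n,v.round(3),np.degrees(v[2]).round(1),q.fun.round(1))
    R=np.array([[np.cos(v[2]),-np.sin(v[2])],[np.sin(v[2]),np.cos(v[2])]])
    def P(x,y,z): return np.append(R@[x,y]+v[:2],z)
    for im,cam in((out,s),(o2,t)):
        for a,b in [((99,72,85),(99,-72,85)),((99,-72,85),(-99,-72,85)),((-99,-72,85),(-99,72,85)),((-99,72,85),(99,72,85)),((0,62,62),(0,-62,62)),((84,62,5),(84,-62,5)),((-84,62,5),(-84,-62,5))]:
            cv2.line(im,*[tuple(int(round(16*k)) for k in proj(cam,P(*e))) for e in(a,b)],(0,255,255),1,cv2.LINE_AA,4)
A=cv2.resize(out[135:245,210:510],None,fx=2.66,fy=2.66,interpolation=cv2.INTER_CUBIC)
B=cv2.resize(o2[130:350,105:420],(430,300)); B=np.pad(B,((0,0),(0,A.shape[1]-430),(0,0)))
cv2.imwrite('pics/ov.png',np.vstack([A,B]))
```

```text
oil [446.3  49.9  66. ] oilscene [449.3  52.8  66. ]
blue [5.80766e+02 2.49362e+02 1.50000e-01 9.53840e+01 7.48240e+01] 8.6 [-1.  -1.2  1.1  0.4 -0.  -0.2 -0.1  1.1]
grey [ 5.77124e+02 -2.76181e+02  1.65000e-01  9.45620e+01  7.70560e+01] 9.4 [-0.7 -0.8  0.8  0.2 -0.1 -0.  -0.   0.6]
```

View pics/ov.png

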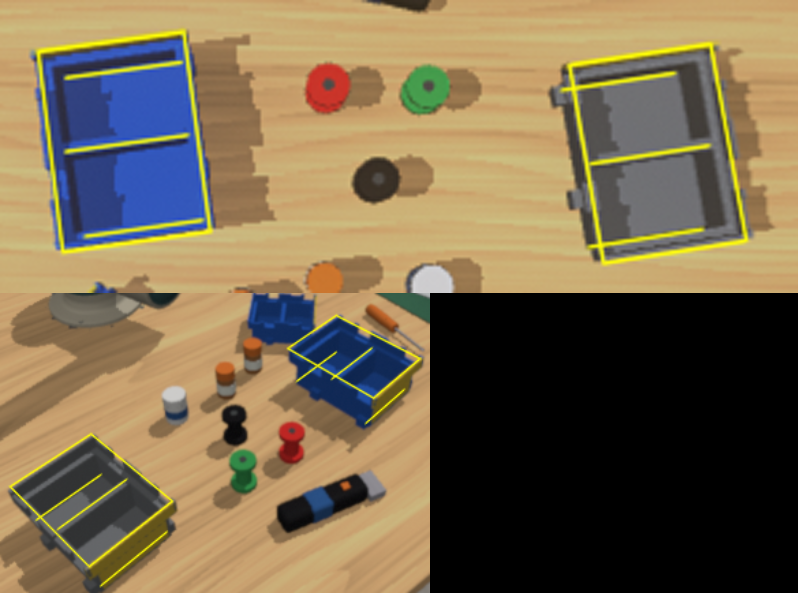

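The overlay fits both totes within a few mm: blue at (581,249) with yaw 8.6°, grey at (577,−276) with yaw 9.4°. The red bobbin goes first.

```bash
cat >> h.py <<'E'
def plan(*T):
    st=r.sense(); R=st['ee_rot']; p=st['ee_pos']; psi=np.degrees(np.arctan2(R[1,0],R[0,0])); print('t',round(st['t'],2),'ee',p.round(1),'yaw',psi.round(1),'F',st['wrist_force'].round(1),'open',round(st['opening']*94,1),'gf',st['gripper_force'],'j',st['joint_pos'].round(2))
    for x,y,z,w in T: print((R.T@(np.array([x,y,z])-p)/10).round(2), 'wz',round((psi-w+180)%360-180,1))
E
python3 -c "
from h import *
plan((639.5,50,130,9.4),(639.5,50,36,9.4))"
```

```text
t 0.15 ee [ 250.9 -516.9  204.8] yaw 25.9 F [ 0.6 -0.3 -0.3] open 94.1 gf 0.0 j [-1.24  0.28  1.51 -0.    1.36 -0.12]
[ 59.71 -34.03   7.54] wz 16.5
[ 59.71 -34.01  16.94] wz 16.5
```

Call:
servo_tool([
  [[59.7, -34, 0, 0, 0, 16.5, 6.4], [59.7, -34, 0, 0, 0, 16.5, 6.4], [59.7, -34, 0, 0, 0, 16.5, 6.4], [59.7, -34, 0, 0, 0, 16.5, 6.4], [59.7, -34, 0, 0, 0, 16.5, 6.4], [59.7, -34, 0, 0, 0, 16.5, 6.4], [59.7, -34, 0, 0, 0, 16.5, 6.4], [59.7, -34, 0, 0, 0, 16.5, 6.4]],
], squeeze=20)

```text
t: 0.95
ee_pos: [477.4, -186.5, 205.4]
ee_rot: [[0.987, 0.163, 0.0], [0.163, -0.987, -0.0], [0.0, 0.0, -1.0]]
wrist_force: [1.6, -0.7, 0.2]
opening: 0.682
gripper_force: 0.0
```

```bash
python3 -c "
from h import *
plan((639.5,50,130,9.4),(639.5,50,36,9.4))"
```

```text
t 0.95 ee [ 477.4 -186.5  205.4] yaw 9.4 F [ 1.6 -0.7  0.2] open 64.1 gf 0.0 j [-0.51  0.18  1.63 -0.    1.33  0.9 ]
[ 19.84 -20.69   7.54] wz -0.0
[ 19.84 -20.69  16.94] wz -0.0
```

Call:
servo_tool([
  [[19.8, -20.7, 6, 0, 0, 0, 6.4], [19.8, -20.7, 6, 0, 0, 0, 6.4], [19.8, -20.7, 6, 0, 0, 0, 6.4], [19.8, -20.7, 6, 0, 0, 0, 6.4], [19.8, -20.7, 6, 0, 0, 0, 6.4], [19.8, -20.7, 6, 0, 0, 0, 6.4], [19.8, -20.7, 6, 0, 0, 0, 6.4], [19.8, -20.7, 6, 0, 0, 0, 6.4]],
])

```text
t: 1.75
ee_pos: [637.9, 48.7, 144.4]
ee_rot: [[0.986, 0.165, -0.002], [0.165, -0.986, -0.001], [-0.002, 0.0, -1.0]]
wrist_force: [-0.6, -0.6, -0.2]
opening: 0.681
gripper_force: 0.0
```

```bash
python3 -c "
from h import *
plan((639.5,50,130,9.4),(639.5,50,36,9.4))
s=snap('wrist','w1.png')"
```

```text
t 1.75 ee [637.9  48.7 144.4] yaw 9.5 F [-0.6 -0.6 -0.2] open 64.1 gf 0.0 j [-0.03  0.41  1.45 -0.    1.28  1.37]
[ 0.19 -0.1   1.44] wz 0.1
[ 0.21 -0.1  10.84] wz 0.1
```

View pics/w1.png

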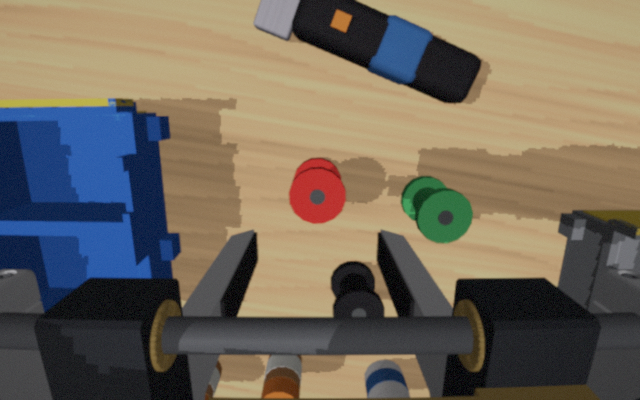

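The wrist view shows red's top at (317,197), centred between the fingers, and green's top at (446,217). I'll check the positions with the wrist calibration.

```bash
cat >> h.py <<'E'
def wcam(s,st):
    T=np.eye(4);T[:3,:3]=st['ee_rot'];T[:3,3]=st['ee_pos'];s['camera_from_world']=np.linalg.inv(T@np.array(s['mount']));return s
E
python3 -c "
from h import *
st=r.sense(); s=wcam(load('w1.png'),st)
print('red',hit(s,317,195,60).round(1),'green',hit(s,445,216,60).round(1))"
```

```text
red [644.9  50.   60. ] green [644.6 -50.5  60. ]
```

Call:
servo_tool([
  [[0.5, -0.1, 5, 0, 0, 0, 6.4], [0.5, -0.1, 10.8, 0, 0, 0, 6.4], [0.5, -0.1, 10.8, 0, 0, 0, 6.4], [0.5, -0.1, 10.8, 0, 0, 0, 6.4], [0.5, -0.1, 10.8, 0, 0, 0, 3.5], [0.5, -0.1, 10.8, 0, 0, 0, 3.5], [0.5, -0.1, 10.8, 0, 0, 0, 3.5], [0.5, -0.1, 10.8, 0, 0, 0, 3.5]],
], squeeze=20)

```text
t: 2.6
ee_pos: [644.7, 49.8, 39.8]
ee_rot: [[0.987, 0.163, 0.004], [0.163, -0.987, -0.0], [0.004, 0.001, -1.0]]
wrist_force: [-0.7, 0.1, 7.0]
opening: 0.448
gripper_force: 20.0
```

Call:
servo_tool([
  [[0, 0, 0, 0, 0, 0, 3.5], [0, 0, 0, 0, 0, 0, 3.5], [0, 0, -4, 0, 0, 0, 3.5], [0, 0, -9, 0, 0, 0, 3.5], [0, 0, -13, 0, 0, 0, 3.5], [0, 0, -15, 0, 0, 0, 3.5], [0, 0, -15, 0, 0, 0, 3.5], [0, 0, -15, 0, 0, 0, 3.5]],
])

```text
t: 3.4
ee_pos: [642.6, 50.0, 187.0]
ee_rot: [[0.987, 0.163, -0.0], [0.163, -0.987, -0.0], [-0.0, -0.0, -1.0]]
wrist_force: [-0.3, 0.3, -0.7]
opening: 0.452
gripper_force: 20.0
```

```bash
cat >> h.py <<'E'
def tote(v,x,y): a=np.radians(v[2]); return v[0]+x*np.cos(a)-y*np.sin(a), v[1]+x*np.sin(a)+y*np.cos(a)
G=(577.1,-276.2,9.4); B=(580.8,249.4,8.6)
E
python3 -c "
from h import *
x,y=tote(G,45,0);print(x,y)
plan((x,y,190,9.4),(x,y,42,9.4))"
```

```text
621.4957472723137 -268.85033169912697
t 3.4 ee [642.6  50.  187. ] yaw 9.4 F [-0.3  0.3 -0.7] open 42.5 gf 19.999905824661255 j [-0.03  0.39  1.38 -0.    1.37  1.38]
[-7.28 31.12 -0.29] wz -0.0
[-7.28 31.12 14.51] wz -0.0
```

```bash
python3 -c "
from h import *
snap('wrist','w2.png')"
```

```text
(no output)
```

View pics/w2.png

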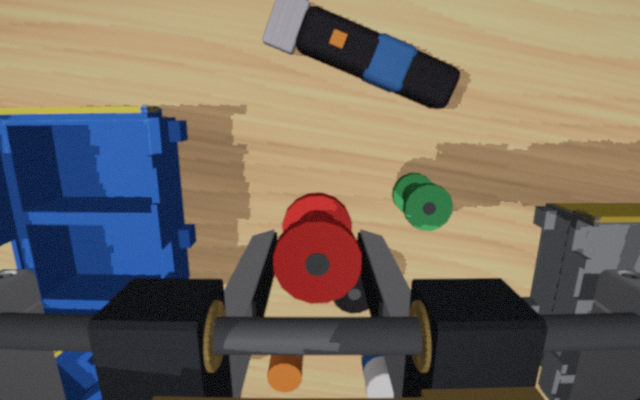

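Red is held, with its hub at (317,265).

```bash
python3 -c "
from h import *
st=r.sense(); s=wcam(load('w2.png'),st)
for h in (20,24): print(hit(s,317,264,st['ee_pos'][2]+h).round(1),st['ee_pos'].round(1))
print(hit(s,428,208,60), proj(s,[639.5,-50,60]))"
```

```text
[641.5  51.  205.8] [641.9  50.  185.8]
[643.3  51.3 209.8] [641.9  50.  185.8]
[643.29694724 -48.44909453  60.        ] (np.float64(428.6557934119385), np.float64(212.31394090801106))
```

Call:
servo_tool([
  [[-1, 4.5, 0, 0, 0, 0, 3.5], [-7, 31.1, 0, 0, 0, 0, 3.5], [-7, 31.1, 0, 0, 0, 0, 3.5], [-7, 31.1, 0, 0, 0, 0, 3.5], [-7, 31.1, 0, 0, 0, 0, 3.5], [-7, 31.1, 0, 0, 0, 0, 3.5], [-7, 31.1, 0, 0, 0, 0, 3.5], [-7, 31.1, 0, 0, 0, 0, 3.5]],
])

```text
t: 4.25
ee_pos: [623.0, -271.8, 184.1]
ee_rot: [[0.987, 0.159, -0.005], [0.159, -0.987, 0.001], [-0.004, -0.002, -1.0]]
wrist_force: [-1.1, 0.8, -0.2]
opening: 0.451
gripper_force: 20.0
```

```bash
python3 -c "
from h import *
snap('wrist','w3.png')
x,y=tote(G,45,0);plan((x+2,y,50,9.4),(x+2,y,44,9.4))"
```

```text
t 4.3 ee [ 623.3 -269.3  184.5] yaw 9.2 F [-0.1  0.8 -1.1] open 43.0 gf 19.99989688396454 j [-0.51  0.45  1.29  0.    1.41  0.9 ]
[7.000e-02 1.000e-02 1.345e+01] wz -0.2
[8.000e-02 1.000e-02 1.405e+01] wz -0.2
```

View pics/w3.png

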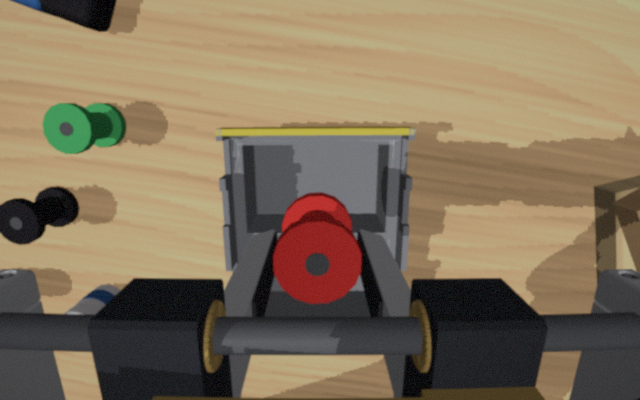

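Aligned: the yellow edge spans (220–412,132), its middle matching the bobbin's column. Lowering in.

Call:
servo_tool([
  [[0, 0, 5, 0, 0, 0, 3.5], [0, 0, 10, 0, 0, 0, 3.5], [0, 0, 13, 0, 0, 0, 3.5], [0, 0, 13.8, 0, 0, 0, 3.5], [0, 0, 13.8, 0, 0, 0, 3.5], [0, 0, 13.8, 0, 0, 0, 3.5], [0, 0, 13.8, 0, 0, 0, 3.5], [0, 0, 13.8, 0, 0, 0, 3.5]],
])

```text
t: 5.1
ee_pos: [625.6, -268.5, 50.7]
ee_rot: [[0.987, 0.163, 0.002], [0.163, -0.987, -0.001], [0.002, 0.001, -1.0]]
wrist_force: [0.3, -0.0, 0.1]
opening: 0.45
gripper_force: 20.0
```

```bash
python3 -c "
from h import *
st=dict(ee_pos=np.array([623.3,-269.3,184.5]),ee_rot=None)
a=np.radians(9.2);st['ee_rot']=np.array([[np.cos(a),np.sin(a),0],[np.sin(a),-np.cos(a),0],[0,0,-1]])
s=wcam(load('w3.png'),st)
e=[hit(s,u,130,85)[:2] for u in(220,412)];m=np.mean(e,0);d=e[0]-e[1];w=np.degrees(np.arctan2(-d[0],d[1]));print(e,w,m-98*np.array([np.cos(np.radians(w)),np.sin(np.radians(w))]))
plan()"
```

```text
[array([ 665.9181875 , -185.91880455]), array([ 689.50416449, -331.32084109])] 9.213817238125774 [ 580.97560335 -274.31150806]
t 5.1 ee [ 625.6 -268.5   50.7] yaw 9.4 F [ 0.3 -0.   0.1] open 42.3 gf 19.999906718730927 j [-0.51  0.54  1.48 -0.    1.12  0.9 ]
```

Call:
servo_tool([
  [[0, 0, 0, 0, 0, 0, 3.5], [0, 0, 0, 0, 0, 0, 3.5], [0, 0, 0, 0, 0, 0, 3.5]],
])

```text
t: 5.4
ee_pos: [624.8, -268.4, 49.7]
ee_rot: [[0.987, 0.163, 0.0], [0.163, -0.987, -0.0], [0.0, 0.0, -1.0]]
wrist_force: [-0.2, -0.2, -0.4]
opening: 0.454
gripper_force: 20.0
```

Call:
servo_tool([
  [[0, 0, 0.3, 0, 0, 0, 3.5], [0, 0, 0.5, 0, 0, 0, 3.5], [0, 0, 0.7, 0, 0, 0, 3.5], [0, 0, 0.7, 0, 0, 0, 3.5], [0, 0, 0.7, 0, 0, 0, 3.5]],
])

```text
t: 5.9
ee_pos: [624.7, -268.4, 44.7]
ee_rot: [[0.987, 0.163, 0.001], [0.163, -0.987, -0.001], [0.001, 0.001, -1.0]]
wrist_force: [-4.1, 1.6, 10.3]
opening: 0.449
gripper_force: 20.0
```

Contact at 10 N, so it's seated. Releasing.

Call:
servo_tool([
  [[0, 0, -0.1, 0, 0, 0, 6.0], [0, 0, -0.1, 0, 0, 0, 6.0], [0, 0, -0.1, 0, 0, 0, 6.0], [0, 0, -4, 0, 0, 0, 6.0], [0, 0, -9, 0, 0, 0, 6.0], [0, 0, -13, 0, 0, 0, 6.0], [0, 0, -13, 0, 0, 0, 6.0], [0, 0, -13, 0, 0, 0, 6.0]],
])

```text
t: 6.7
ee_pos: [625.1, -268.5, 173.2]
ee_rot: [[0.987, 0.163, 0.002], [0.163, -0.987, -0.001], [0.001, 0.001, -1.0]]
wrist_force: [0.2, -0.2, -0.7]
opening: 0.639
gripper_force: 0.0
```

```bash
python3 -c "
from h import *
snap('wrist','w4.png')
plan((450,52,170,9.4),(450,52,30,9.4))"
```

```text
t 6.75 ee [ 624.1 -268.   171.4] yaw 9.4 F [-0.4 -0.5  0.1] open 59.9 gf 0.0 j [-0.51  0.45  1.32 -0.    1.38  0.9 ]
[-11.96 -34.41   0.19] wz -0.0
[-11.94 -34.4   14.19] wz -0.0
```

View pics/w4.png

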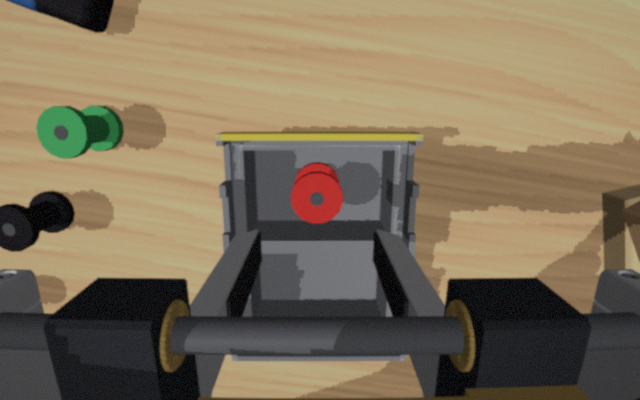

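Red (317,195) stands upright in the yellow-end compartment. Next is the oil bottle; I'll hover short of it and check from the wrist.

Call:
servo_tool([
  [[-15.4, -35, 0, 0, 0, 0, 6.2], [-15.4, -35, 0, 0, 0, 0, 6.2], [-15.4, -35, 0, 0, 0, 0, 6.2], [-15.4, -35, 0, 0, 0, 0, 6.2], [-15.4, -35, 0, 0, 0, 0, 6.2], [-15.4, -35, 0, 0, 0, 0, 6.2], [-15.4, -35, 0, 0, 0, 0, 6.2], [-15.4, -35, 0, 0, 0, 0, 6.2]],
])

```text
t: 7.55
ee_pos: [411.4, 54.1, 170.2]
ee_rot: [[0.986, 0.164, -0.006], [0.164, -0.986, 0.001], [-0.006, -0.002, -1.0]]
wrist_force: [0.1, 0.7, -0.9]
opening: 0.655
gripper_force: 0.0
```

Call:
servo_tool([
  [[0, 0, 0, 0, 0, 0, 6.2], [0, 0, 0, 0, 0, 0, 6.2], [0, 0, 0, 0, 0, 0, 6.2]],
])

```text
t: 7.85
ee_pos: [416.1, 51.2, 171.6]
ee_rot: [[0.987, 0.163, -0.001], [0.163, -0.987, -0.001], [-0.001, 0.0, -1.0]]
wrist_force: [0.3, 0.1, -0.7]
opening: 0.655
gripper_force: 0.0
```

```bash
cat >> h.py <<'E'
def wsnap(f):
    st=r.sense(); return wcam(snap('wrist',f),st)
def cen(s,fn,u0,u1,v0,v1):
    hsv=cv2.cvtColor(s['img'],cv2.COLOR_RGB2HSV).astype(int); k=fn(*[hsv[:,:,i] for i in range(3)]); m=np.zeros(k.shape,'uint8'); m[v0:v1,u0:u1]=k[v0:v1,u0:u1]
    n,lab,st,c=cv2.connectedComponentsWithStats(m)
    return [(st[i].tolist(),c[i].round(1)) for i in range(1,n) if st[i,4]>150]
E
python3 -c "
from h import *
s=wsnap('w5.png'); plan()
for st,c in cen(s,lambda H,S,V:(H<18)&(S>190)&(V>110),150,500,0,400): print(st,c,hit(s,*c,66).round(1))"
```

```text
t 7.9 ee [416.3  51.  171.7] yaw 9.3 F [-1.1 -0.1  0.1] open 62.2 gf 0.0 j [-0.04  0.06  1.86 -0.    1.22  1.36]
```

View pics/w5.png

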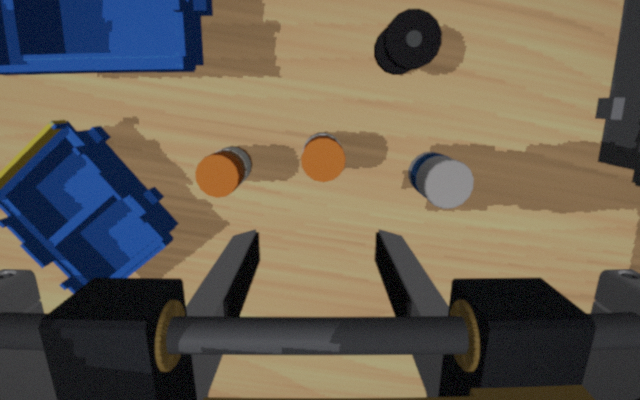

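The right-hand bottle's cap is at (322,158), the left decoy at (219,175), the jar at (443,183).

```bash
python3 -c "
from h import *
s=wcam(load('w5.png'),r.sense())
p=hit(s,322.5,159,66);print(p,hit(s,219,175,66),'jar',hit(s,443,183,60))
plan((p[0],p[1],95,9.4),(p[0],p[1],27,9.4))"
```

```text
[448.34010337  52.88421959  66.        ] [422.04985542 133.30907063  66.        ] jar [444.15485036 -49.63266305  60.        ]
t 7.9 ee [416.3  51.  171.7] yaw 9.3 F [-1.1 -0.1  0.1] open 62.2 gf 0.0 j [-0.04  0.06  1.86 -0.    1.22  1.36]
[3.2  0.33 7.67] wz -0.1
[ 3.21  0.33 14.47] wz -0.1
```

Call:
servo_tool([
  [[3.2, 0.3, 3, 0, 0, 0, 6.2], [3.2, 0.3, 7, 0, 0, 0, 6.2], [3.2, 0.3, 12, 0, 0, 0, 6.2], [3.2, 0.3, 14.4, 0, 0, 0, 6.2], [3.2, 0.3, 14.4, 0, 0, 0, 6.2], [3.2, 0.3, 14.4, 0, 0, 0, 6.2], [3.2, 0.3, 14.4, 0, 0, 0, 2.6], [3.2, 0.3, 14.4, 0, 0, 0, 2.6]],
])

```text
t: 8.7
ee_pos: [449.5, 53.9, 30.0]
ee_rot: [[0.987, 0.163, 0.004], [0.163, -0.987, -0.0], [0.004, 0.001, -1.0]]
wrist_force: [-0.1, -0.7, 0.4]
opening: 0.52
gripper_force: 0.0
```

Call:
servo_tool([
  [[0, 0, 0, 0, 0, 0, 2.6], [0, 0, 0, 0, 0, 0, 2.6], [0, 0, 0, 0, 0, 0, 2.6], [0, 0, 0, 0, 0, 0, 2.6]],
])

```text
t: 9.1
ee_pos: [448.7, 53.9, 29.5]
ee_rot: [[0.987, 0.164, 0.002], [0.164, -0.987, -0.001], [0.002, 0.001, -1.0]]
wrist_force: [-1.1, -1.5, 6.0]
opening: 0.378
gripper_force: 20.0
```

Call:
servo_tool([
  [[0, 0, -3, 0, 0, 0, 2.6], [0, 0, -8, 0, 0, 0, 2.6], [0, 0, -13, 0, 0, 0, 2.6], [0, 0, -16, 0, 0, 0, 2.6], [0, 0, -16, 0, 0, 0, 2.6], [0, 0, -16, 0, 0, 0, 2.6]],
])

```text
t: 9.7
ee_pos: [447.2, 54.3, 188.2]
ee_rot: [[0.987, 0.163, -0.0], [0.163, -0.987, 0.0], [-0.0, -0.0, -1.0]]
wrist_force: [0.3, -0.4, -1.4]
opening: 0.379
gripper_force: 20.0
```

```bash
sed -i 's/^G=.*/G=(580,-275,9.3); B=(583,250,8.6)/' h.py; python3 -c "
from h import *
x,y=tote(G,-45,0);print(x,y)
plan((x,y,190,9.4))"
```

```text
535.5914927616936 -282.27217194965124
t 9.7 ee [447.2  54.3 188.2] yaw 9.4 F [ 0.3 -0.4 -1.4] open 35.6 gf 19.99939888715744 j [-0.03  0.1   1.78  0.    1.26  1.37]
[ 3.22 34.65 -0.19] wz -0.0
```

Call:
servo_tool([
  [[0.4, 4.3, 0, 0, 0, 0, 2.6], [3.2, 34.6, 0, 0, 0, 0, 2.6], [3.2, 34.6, 0, 0, 0, 0, 2.6], [3.2, 34.6, 0, 0, 0, 0, 2.6], [3.2, 34.6, 0, 0, 0, 0, 2.6], [3.2, 34.6, 0, 0, 0, 0, 2.6], [3.2, 34.6, 0, 0, 0, 0, 2.6], [3.2, 34.6, 0, 0, 0, 0, 2.6]],
])

```text
t: 10.5
ee_pos: [535.7, -287.4, 184.4]
ee_rot: [[0.987, 0.159, -0.004], [0.159, -0.987, -0.0], [-0.004, -0.0, -1.0]]
wrist_force: [-1.0, 0.1, -0.9]
opening: 0.382
gripper_force: 20.0
```

Call:
servo_tool([
  [[0, 0, 0, 0, 0, 0, 2.6], [0, 0, 0, 0, 0, 0, 2.6], [0, 0, 0, 0, 0, 0, 2.6], [0, 0, 0, 0, 0, 0, 2.6]],
])

```text
t: 10.9
ee_pos: [535.5, -280.3, 188.6]
ee_rot: [[0.986, 0.165, -0.0], [0.165, -0.986, 0.0], [-0.0, -0.0, -1.0]]
wrist_force: [0.2, 0.5, -1.0]
opening: 0.377
gripper_force: 20.0
```

```bash
python3 -c "
from h import *
x,y=tote(G,-45,0)
plan((x,y,40,9.4))"
```

```text
t 10.9 ee [ 535.5 -280.3  188.6] yaw 9.5 F [ 0.2  0.5 -1. ] open 35.4 gf 19.999375641345978 j [-0.6   0.33  1.47  0.    1.34  0.81]
[-0.02  0.2  14.86] wz 0.1
```

Call:
servo_tool([
  [[0, 0.2, 5, 0, 0, 0, 2.6], [0, 0.2, 10, 0, 0, 0, 2.6], [0, 0.2, 14, 0, 0, 0, 2.6], [0, 0.2, 14.6, 0, 0, 0, 2.6], [0, 0.2, 14.9, 0, 0, 0, 2.6], [0, 0.2, 15, 0, 0, 0, 2.6], [0, 0.2, 15, 0, 0, 0, 2.6], [0, 0.2, 15, 0, 0, 0, 2.6]],
])

```text
t: 11.7
ee_pos: [537.4, -284.8, 40.5]
ee_rot: [[0.987, 0.163, 0.003], [0.163, -0.987, -0.002], [0.003, 0.003, -1.0]]
wrist_force: [-0.1, -0.2, -1.3]
opening: 0.38
gripper_force: 20.0
```

Call:
servo_tool([
  [[0, 0, 0.2, 0, 0, 0, 2.6], [0, 0, 0.5, 0, 0, 0, 2.6], [0, 0, 0.5, 0, 0, 0, 2.6], [0, 0, 0.5, 0, 0, 0, 2.6]],
])

```text
t: 12.1
ee_pos: [536.6, -284.4, 34.3]
ee_rot: [[0.987, 0.163, 0.001], [0.163, -0.987, -0.001], [0.001, 0.001, -1.0]]
wrist_force: [-0.3, 0.5, 5.6]
opening: 0.38
gripper_force: 20.0
```

Seated with contact at the expected height. Release and rise.

Call:
servo_tool([
  [[0, 0, 0, 0, 0, 0, 5.5], [0, 0, 0, 0, 0, 0, 5.5], [0, 0, 0, 0, 0, 0, 5.5], [0, 0, -4, 0, 0, 0, 5.5], [0, 0, -9, 0, 0, 0, 5.5], [0, 0, -14, 0, 0, 0, 5.5], [0, 0, -19, 0, 0, 0, 5.5], [0, 0, -20, 0, 0, 0, 5.5]],
])

```text
t: 12.9
ee_pos: [538.8, -285.7, 240.2]
ee_rot: [[0.987, 0.163, 0.01], [0.163, -0.987, -0.007], [0.009, 0.008, -1.0]]
wrist_force: [0.2, -0.1, 0.7]
opening: 0.585
gripper_force: 0.0
```

```bash
python3 -c "
from h import *
plan((*B[:2],235,98.6))"
```

```text
t 12.9 ee [ 538.8 -285.7  240.2] yaw 9.4 F [ 0.2 -0.1  0.7] open 55.0 gf 0.0 j [-0.6   0.31  1.38  0.    1.45  0.81]
[ 13.09 -52.13   0.2 ] wz -89.2
```

Call:
servo_tool([
  [[12, -46, 0, 0, 0, -89, 5.0], [12, -46, 0, 0, 0, -89, 5.0], [12, -46, 0, 0, 0, -89, 5.0], [12, -46, 0, 0, 0, -89, 5.0], [12, -46, 0, 0, 0, -89, 5.0], [12, -46, 0, 0, 0, -89, 5.0], [12, -46, 0, 0, 0, -89, 5.0], [12, -46, 0, 0, 0, -89, 5.0]],
])

```text
t: 13.7
ee_pos: [572.0, 116.3, 232.4]
ee_rot: [[0.2, 0.98, -0.001], [0.98, -0.2, -0.0], [-0.001, -0.001, -1.0]]
wrist_force: [-0.4, -0.5, -0.3]
opening: 0.531
gripper_force: 0.0
```

```bash
python3 -c "
from h import *
x,y=tote(B,0,-60);plan((x,y,235,98.6))"
```

```text
t 13.7 ee [572.  116.3 232.4] yaw 78.5 F [-0.4 -0.5 -0.3] open 49.9 gf 0.0 j [ 0.08  0.28  1.44 -0.    1.43  0.28]
[ 7.68  0.47 -0.27] wz -20.1
```

Call:
servo_tool([
  [[7.7, 0.5, 0, 0, 0, -20.1, 5.0], [7.7, 0.5, 0, 0, 0, -20.1, 5.0], [7.7, 0.5, 0, 0, 0, -20.1, 5.0], [7.7, 0.5, 0, 0, 0, -20.1, 5.0], [7.7, 0.5, 0, 0, 0, -20.1, 5.0], [7.7, 0.5, 0, 0, 0, -20.1, 5.0]],
])

```text
t: 14.3
ee_pos: [593.1, 187.9, 233.1]
ee_rot: [[-0.142, 0.99, -0.001], [0.99, 0.142, -0.0], [-0.0, -0.001, -1.0]]
wrist_force: [-0.4, -1.1, 0.3]
opening: 0.532
gripper_force: 0.0
```

```bash
python3 -c "
from h import *
s=wsnap('w6.png');plan((*B[:2],235,98.6))"
```

```text
t 14.35 ee [593.2 187.9 233.3] yaw 98.1 F [ 0.4  0.3 -0.5] open 49.8 gf 0.0 j [ 0.2   0.34  1.35 -0.    1.46  0.05]
[ 6.3  -0.13 -0.17] wz -0.5
```

View pics/w6.png

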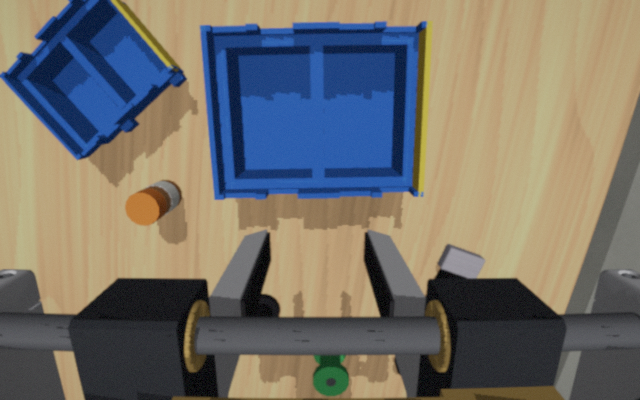

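Blue's rim corners are (203,28), (424,24), (422,194), (216,198); the cross wall runs from (317,48) to (319,180).

```bash
python3 -c "
from h import *
s=wcam(load('w6.png'),r.sense())
W=[hit(s,*q,85)[:2] for q in((203,28),(424,24),(422,194),(216,198))];print(np.round(W,1),np.mean(W,0))
for z in(62,): 
  a=hit(s,317,50,z);b=hit(s,319,180,z);print(a,b,np.degrees(np.arctan2(a[0]-b[0],-(a[1]-b[1]))), (a+b)/2)
d=W[1]-W[0];print(np.degrees(np.arctan2(d[1],d[0])));d=W[2]-W[3];print(np.degrees(np.arctan2(d[1],d[0])))
"
```

```text
[[478.  311.7]
 [663.3 341.4]
 [692.6 195.6]
 [500.6 164.1]] [583.62518569 253.21970034]
[576.08341827 310.5669434   62.        ] [595.32065091 190.38616726  62.        ] -170.9058609641394 [585.70203459 250.47655533  62.        ]
9.103715154486057
9.300287442084285
```

```bash
python3 -c "
from h import *
plan((584.9,251,34,99.1))"
```

```text
t 14.35 ee [593.2 187.9 233.3] yaw 98.1 F [ 0.4  0.3 -0.5] open 49.8 gf 0.0 j [ 0.2   0.34  1.35 -0.    1.46  0.05]
[ 6.37  0.08 19.93] wz -1.0
```

Call:
servo_tool([
  [[4, 0, 2, 0, 0, -1, 5.0], [6.4, 0.1, 6, 0, 0, -1, 5.0], [6.4, 0.1, 11, 0, 0, -1, 5.0], [6.4, 0.1, 15, 0, 0, -1, 5.0], [6.4, 0.1, 19, 0, 0, -1, 5.0], [6.4, 0.1, 19.9, 0, 0, -1, 5.0], [6.4, 0.1, 19.9, 0, 0, -1, 5.0], [6.4, 0.1, 19.9, 0, 0, -1, 5.0]],
], squeeze=50)

```text
t: 15.15
ee_pos: [586.9, 252.3, 36.4]
ee_rot: [[-0.16, 0.987, 0.003], [0.987, 0.16, 0.001], [0.0, 0.003, -1.0]]
wrist_force: [-0.2, 0.2, 0.1]
opening: 0.532
gripper_force: 0.0
```

```bash
python3 -c "
from h import *
plan((584.9,251,34,99.1))"
```

```text
t 15.15 ee [586.9 252.3  36.4] yaw 99.2 F [-0.2  0.2  0.1] open 50.0 gf 0.0 j [ 0.3   0.5   1.6  -0.    1.04  0.14]
[-0.09 -0.22  0.24] wz 0.1
```

Call:
servo_tool([
  [[0, -0.1, 0.2, 0, 0, 0, 0.6], [0, -0.1, 0.2, 0, 0, 0, 0.6], [0, -0.1, 0.2, 0, 0, 0, 0.6], [0, -0.1, 0.2, 0, 0, 0, 0.6], [0, -0.1, 0.2, 0, 0, 0, 0.6], [0, -0.1, 0.2, 0, 0, 0, 0.6], [0, -0.1, 0.2, 0, 0, 0, 0.6], [0, -0.1, 0.2, 0, 0, 0, 0.6]],
], squeeze=50)

```text
t: 15.95
ee_pos: [584.1, 252.0, 32.7]
ee_rot: [[-0.161, 0.987, -0.0], [0.987, 0.161, -0.0], [-0.0, -0.0, -1.0]]
wrist_force: [-1.0, -0.8, 3.3]
opening: 0.123
gripper_force: 50.0
```

Call:
servo_tool([
  [[0, 0, -2, 0, 0, 0, 0.6], [0, 0, -5, 0, 0, 0, 0.6], [0, 0, -9, 0, 0, 0, 0.6], [0, 0, -13, 0, 0, 0, 0.6], [0, 0, -17, 0, 0, 0, 0.6], [0, 0, -21, 0, 0, 0, 0.6], [0, 0, -22, 0, 0, 0, 0.6], [0, 0, -22, 0, 0, 0, 0.6]],
])

```text
t: 16.75
ee_pos: [584.7, 252.2, 252.9]
ee_rot: [[-0.161, 0.987, 0.002], [0.987, 0.161, 0.0], [0.0, 0.002, -1.0]]
wrist_force: [-0.3, 0.4, -4.3]
opening: 0.121
gripper_force: 50.0
```

```bash
python3 -c "
from h import *
wsnap('w7.png');plan((580,-275,255,-80.7))"
```

```text
t 16.8 ee [583.5 251.8 250.7] yaw 99.2 F [-0.3 -0.1 -3.9] open 11.5 gf 49.99803006649017 j [ 0.3   0.35  1.28 -0.    1.51  0.14]
[-51.94  -8.81  -0.39] wz 179.9
```

View pics/w7.png

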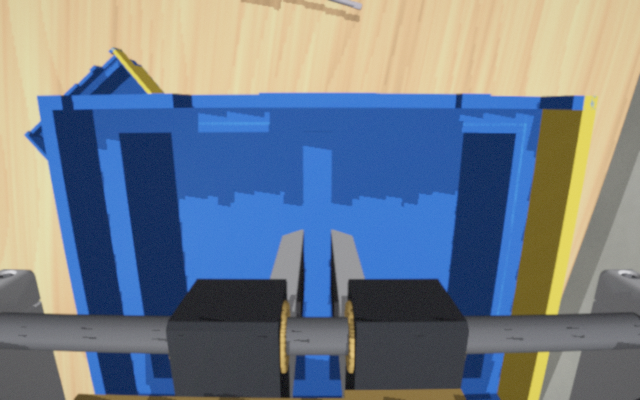

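The tote is held level, its far rim straight at row 100. Now carry and turn it in stages.

Call:
servo_tool([
  [[-1, 0, 0, 0, 0, 4, 0.6], [-3, -0.5, 0, 0, 0, 11, 0.6], [-5.5, -0.9, 0, 0, 0, 19, 0.6], [-8, -1.4, 0, 0, 0, 27, 0.6], [-10.5, -1.8, 0, 0, 0, 35, 0.6], [-13, -2.2, 0, 0, 0, 43, 0.6], [-15.5, -2.6, 0, 0, 0, 51, 0.6], [-18, -3.1, 0, 0, 0, 59, 0.6]],
])

```text
t: 17.6
ee_pos: [580.7, 68.3, 248.4]
ee_rot: [[0.767, 0.642, -0.007], [0.642, -0.767, -0.0], [-0.005, -0.004, -1.0]]
wrist_force: [-0.1, -0.0, -3.4]
opening: 0.126
gripper_force: 50.0
```

```bash
python3 -c "
from h import *
plan((582,-100,255,-20),(580,-275,255,-80.7))"
```

```text
t 17.6 ee [580.7  68.3 248.4] yaw 39.9 F [-0.1 -0.  -3.4] open 11.9 gf 49.99532103538513 j [-0.    0.27  1.4  -0.    1.47  0.87]
[-10.7   12.99  -0.66] wz 59.9
[-22.08  26.29  -0.66] wz 120.6
```

Call:
servo_tool([
  [[-1.3, 1.6, 0, 0, 0, 7, 0.6], [-2.7, 3.2, 0, 0, 0, 15, 0.6], [-4.2, 5, 0, 0, 0, 23, 0.6], [-5.7, 6.8, 0, 0, 0, 31, 0.6], [-7.2, 8.6, 0, 0, 0, 39, 0.6], [-8.7, 10.4, 0, 0, 0, 47, 0.6], [-10.2, 12.2, 0, 0, 0, 55, 0.6], [-11.3, 13.5, 0, 0, 0, 62, 0.6]],
])

```text
t: 18.4
ee_pos: [581.6, -107.8, 248.3]
ee_rot: [[0.926, -0.376, -0.007], [-0.376, -0.926, 0.001], [-0.007, 0.001, -1.0]]
wrist_force: [0.5, 0.2, -3.7]
opening: 0.125
gripper_force: 50.0
```

```bash
python3 -c "
from h import *
plan((580,-275,255,-80.7))"
```

```text
t 18.4 ee [ 581.6 -107.8  248.3] yaw -22.1 F [ 0.5  0.2 -3.7] open 11.7 gf 49.99592363834381 j [-0.3   0.29  1.39 -0.    1.48  1.66]
[ 6.14 15.55 -0.69] wz 58.6
```

Call:
servo_tool([
  [[0.7, 1.8, 0, 0, 0, 7, 0.6], [1.5, 3.6, 0, 0, 0, 14, 0.6], [2.3, 5.6, 0, 0, 0, 22, 0.6], [3.1, 7.8, 0, 0, 0, 30, 0.6], [3.9, 9.8, 0, 0, 0, 38, 0.6], [4.8, 12, 0, 0, 0, 46, 0.6], [5.6, 14.1, 0, 0, 0, 53, 0.6], [6.1, 15.5, 0, 0, 0, 58, 0.6]],
])

```text
t: 19.2
ee_pos: [581.0, -274.2, 247.9]
ee_rot: [[0.173, -0.985, -0.006], [-0.985, -0.173, 0.003], [-0.004, 0.006, -1.0]]
wrist_force: [-1.1, 0.4, -5.0]
opening: 0.124
gripper_force: 50.0
```

Call:
servo_tool([
  [[0, 0, 0, 0, 0, 0, 0.6], [0, 0, 0, 0, 0, 0, 0.6], [0, 0, 0, 0, 0, 0, 0.6], [0, 0, 0, 0, 0, 0, 0.6]],
])

```text
t: 19.6
ee_pos: [582.5, -272.0, 252.0]
ee_rot: [[0.18, -0.984, -0.001], [-0.984, -0.18, 0.001], [-0.001, 0.001, -1.0]]
wrist_force: [0.4, 0.1, -3.5]
opening: 0.125
gripper_force: 50.0
```

```bash
python3 -c "
from h import *
plan((580,-275,140,-80.7))
s=snap('top','top1.png'); a=s['img'][110:290,380:560,::-1]
t=snap('scene','scene1.png'); b=t['img'][150:390,60:300,::-1]
cv2.imwrite('pics/v1.png',np.hstack([cv2.resize(a,(400,400),interpolation=cv2.INTER_CUBIC),cv2.resize(b,(400,400),interpolation=cv2.INTER_CUBIC)]))"
```

```text
t 19.6 ee [ 582.5 -272.   252. ] yaw -79.7 F [ 0.4  0.1 -3.5] open 11.8 gf 49.99818027019501 j [-0.55  0.36  1.27  0.    1.52  2.42]
[ 0.26  0.3  11.2 ] wz 1.0
```

View pics/v1.png

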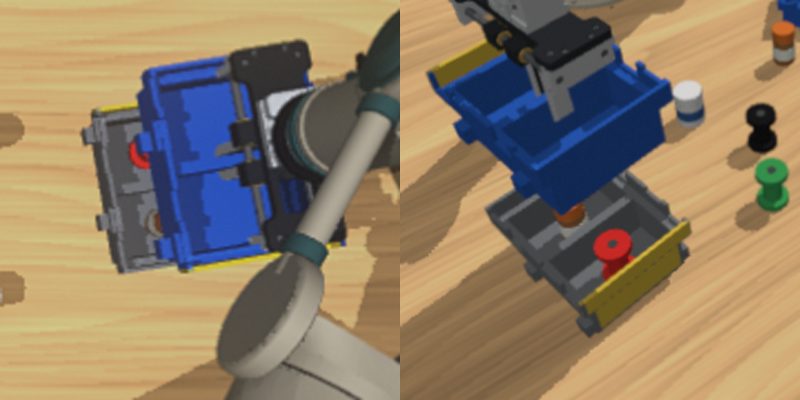

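The right end leads: blue's yellow end is over the grey's plain end, level, with red and the bottle standing inside. Now refining the grey pose from the earlier wrist picture w4.

```bash
python3 -c "
from h import *
a=np.radians(9.4);st=dict(ee_pos=np.array([624.1,-268.,171.4]),ee_rot=np.array([[np.cos(a),np.sin(a),0],[np.sin(a),-np.cos(a),0],[0,0,-1]]))
s=wcam(load('w4.png'),st)
W=np.array([hit(s,*q,85)[:2] for q in((218,133.5),(422,133.5),(407,358),(231,358))]);print(W.round(1),W.mean(0))
d=W[0]-W[1];print(np.degrees(np.arctan2(-d[0],d[1])), np.linalg.norm(W[0]-W[3]))
g=s['img'].mean(2)[:,315];print([(i,int(g[i])) for i in list(range(126,146))])
g=s['img'].mean(2)[:,345];print([(i,int(g[i])) for i in list(range(346,364))])
plan((580.8,-274.2,140,-80.7))"
```

```text
[[ 665.1 -186.6]
 [ 689.6 -334.1]
 [ 498.9 -367.6]
 [ 473.7 -215.5]] [ 581.8101423  -275.96432558]
9.4251005696766 193.55460948420063
[(126, 130), (127, 117), (128, 115), (129, 115), (130, 108), (131, 98), (132, 82), (133, 102), (134, 134), (135, 141), (136, 144), (137, 144), (138, 142), (139, 141), (140, 136), (141, 123), (142, 120), (143, 116), (144, 122), (145, 119)]
[(346, 66), (347, 65), (348, 65), (349, 63), (350, 64), (351, 61), (352, 62), (353, 55), (354, 52), (355, 57), (356, 83), (357, 103), (358, 114), (359, 114), (360, 119), (361, 138), (362, 147), (363, 150)]
t 19.7 ee [ 582.7 -272.4  252.5] yaw -79.7 F [-1.7 -0.3 -4.3] open 12.0 gf 49.99809265136719 j [-0.55  0.36  1.26  0.    1.52  2.42]
[ 0.14  0.22 11.25] wz 1.0
```

Call:
servo_tool([
  [[0.2, 0.2, 2, 0, 0, 1, 0.6], [0.2, 0.2, 5, 0, 0, 1, 0.6], [0.2, 0.2, 8, 0, 0, 1, 0.6], [0.2, 0.2, 11, 0, 0, 1, 0.6], [0.2, 0.2, 12.5, 0, 0, 1, 0.6], [0.2, 0.2, 12.5, 0, 0, 1, 0.6], [0.2, 0.2, 12.5, 0, 0, 1, 0.6], [0.2, 0.2, 12.5, 0, 0, 1, 0.6]],
])

```text
t: 20.5
ee_pos: [582.1, -276.1, 129.2]
ee_rot: [[0.161, -0.987, 0.003], [-0.987, -0.161, -0.002], [0.002, -0.003, -1.0]]
wrist_force: [0.4, -0.7, -3.9]
opening: 0.122
gripper_force: 50.0
```

Call:
servo_tool([
  [[0, 0, 0, 0, 0, 0, 0.6], [0, 0, 0, 0, 0, 0, 0.6]],
])

```text
t: 20.7
ee_pos: [581.5, -275.9, 128.6]
ee_rot: [[0.161, -0.987, 0.002], [-0.987, -0.161, -0.001], [0.001, -0.002, -1.0]]
wrist_force: [0.4, -0.1, -3.7]
opening: 0.124
gripper_force: 50.0
```

```bash
python3 -c "
from h import *
plan((581,-274.8,112,-80.6))"
```

```text
t 20.7 ee [ 581.5 -275.9  128.6] yaw -80.8 F [ 0.4 -0.1 -3.7] open 11.7 gf 49.99806225299835 j [-0.55  0.42  1.47 -0.    1.24  2.43]
[-0.12  0.04  1.66] wz -0.2
```

Call:
servo_tool([
  [[-0.1, 0, 0.3, 0, 0, 0, 0.6], [-0.1, 0, 0.6, 0, 0, 0, 0.6], [-0.1, 0, 0.9, 0, 0, 0, 0.6], [-0.1, 0, 1.1, 0, 0, 0, 0.6], [-0.1, 0, 1.3, 0, 0, 0, 0.6], [-0.1, 0, 1.4, 0, 0, 0, 0.6], [-0.1, 0, 1.4, 0, 0, 0, 0.6], [-0.1, 0, 1.4, 0, 0, 0, 0.6]],
])

```text
t: 21.5
ee_pos: [580.9, -274.7, 113.5]
ee_rot: [[0.161, -0.987, 0.0], [-0.987, -0.161, -0.0], [0.0, -0.0, -1.0]]
wrist_force: [0.8, -0.2, -3.4]
opening: 0.128
gripper_force: 50.0
```

Call:
servo_tool([
  [[0, 0, 0.1, 0, 0, 0, 0.6], [0, 0, 0.2, 0, 0, 0, 0.6], [0, 0, 0.3, 0, 0, 0, 0.6], [0, 0, 0.3, 0, 0, 0, 0.6], [0, 0, 0.3, 0, 0, 0, 0.6]],
])

```text
t: 22.0
ee_pos: [581.0, -274.7, 111.7]
ee_rot: [[0.161, -0.987, 0.001], [-0.987, -0.161, -0.001], [0.001, -0.001, -1.0]]
wrist_force: [-2.3, 0.9, 5.4]
opening: 0.123
gripper_force: 50.0
```

TCP is at 111.7, which puts the underside at 79, and contact is reported: locked. Release and rise.

Call:
servo_tool([
  [[0, 0, 0, 0, 0, 0, 4.5], [0, 0, 0, 0, 0, 0, 4.5], [0, 0, 0, 0, 0, 0, 4.5], [0, 0, 0, 0, 0, 0, 4.5], [0, 0, -3, 0, 0, 0, 4.5], [0, 0, -7, 0, 0, 0, 4.5], [0, 0, -11, 0, 0, 0, 4.5], [0, 0, -14, 0, 0, 0, 4.5]],
], squeeze=20)

```text
t: 22.8
ee_pos: [581.5, -274.9, 253.1]
ee_rot: [[0.161, -0.987, 0.002], [-0.987, -0.161, -0.002], [0.002, -0.002, -1.0]]
wrist_force: [0.5, -0.2, -1.3]
opening: 0.479
gripper_force: 0.0
```

```bash
python3 -c "
from h import *
plan((605,-48,200,-35.))"
```

```text
t 22.8 ee [ 581.5 -274.9  253.1] yaw -80.8 F [ 0.5 -0.2 -1.3] open 45.0 gf 0.0 j [-0.55  0.36  1.27 -0.    1.51  2.43]
[-22.03  -5.95   5.28] wz -45.8
```

Call:
servo_tool([
  [[-21, -9.5, 0, 0, 0, -60, 6.4], [-21, -9.5, 0, 0, 0, -60, 6.4], [-21, -9.5, 0, 0, 0, -60, 6.4], [-21, -9.5, 0, 0, 0, -60, 6.4], [-21, -9.5, 0, 0, 0, -90, 6.4], [-21, -9.5, 0, 0, 0, -90, 6.4], [-21, -9.5, 0, 0, 0, -90, 6.4], [-21, -9.5, 0, 0, 0, -90, 6.4]],
])

```text
t: 23.6
ee_pos: [641.1, -51.4, 250.2]
ee_rot: [[0.98, -0.201, -0.0], [-0.201, -0.98, -0.0], [-0.0, 0.0, -1.0]]
wrist_force: [0.5, 0.1, 0.2]
opening: 0.68
gripper_force: 0.0
```

```bash
python3 -c "
from h import *
plan((643.5,-49.5,120,9.3))"
```

```text
t 23.6 ee [641.1 -51.4 250.2] yaw -11.6 F [0.5 0.1 0.2] open 63.9 gf 0.0 j [-0.19  0.36  1.27 -0.    1.51  1.58]
[ 0.2  -0.24 13.02] wz -20.9
```

Call:
servo_tool([
  [[0.2, -0.2, 4, 0, 0, -20.9, 6.4], [0.2, -0.2, 8, 0, 0, -20.9, 6.4], [0.2, -0.2, 12, 0, 0, -20.9, 6.4], [0.2, -0.2, 13, 0, 0, -20.9, 6.4], [0.2, -0.2, 13, 0, 0, -20.9, 6.4], [0.2, -0.2, 13, 0, 0, -20.9, 6.4]],
])

```text
t: 24.2
ee_pos: [644.8, -50.8, 122.2]
ee_rot: [[0.988, 0.154, 0.003], [0.154, -0.988, -0.001], [0.003, 0.001, -1.0]]
wrist_force: [0.9, 0.0, 0.3]
opening: 0.684
gripper_force: 0.0
```

```bash
python3 -c "
from h import *
s=wsnap('w8.png')
for st,c in cen(s,lambda H,S,V:(H>45)&(H<85)&(S>120)&(V>70),200,450,0,400): print(st,c,hit(s,*c,60).round(1))
plan((643.5,-49.5,39,9.3))"
```

```text
[288, 171, 59, 71, 2975] [317. 207.] [649.4 -49.1  60. ]
t 24.25 ee [645.1 -50.9 122.9] yaw 8.8 F [ 0.1 -0.7  0.1] open 64.0 gf 0.0 j [-0.19  0.43  1.47 -0.    1.23  1.23]
[-0.18 -0.18  8.39] wz -0.5
```

Call:
servo_tool([
  [[-0.1, -0.2, 4, 0, 0, -0.5, 6.4], [-0.1, -0.2, 8, 0, 0, -0.5, 6.4], [-0.1, -0.2, 8.5, 0, 0, -0.5, 6.4], [-0.1, -0.2, 8.5, 0, 0, -0.5, 6.4], [-0.1, -0.2, 8.5, 0, 0, -0.5, 3.5], [-0.1, -0.2, 8.5, 0, 0, -0.5, 3.5], [-0.1, -0.2, 8.5, 0, 0, -0.5, 3.5], [-0.1, -0.2, 8.5, 0, 0, -0.5, 3.5]],
])

```text
t: 25.05
ee_pos: [643.4, -49.1, 37.4]
ee_rot: [[0.987, 0.163, 0.004], [0.163, -0.987, -0.001], [0.004, 0.002, -1.0]]
wrist_force: [0.9, -1.1, 4.9]
opening: 0.453
gripper_force: 20.0
```

Call:
servo_tool([
  [[0, 0, 0, 0, 0, 0, 3.5], [0, 0, 0, 0, 0, 0, 3.5], [0, 0, 0, 0, 0, 0, 3.5]],
])

```text
t: 25.35
ee_pos: [643.5, -49.1, 37.3]
ee_rot: [[0.987, 0.163, 0.004], [0.163, -0.987, -0.001], [0.004, 0.002, -1.0]]
wrist_force: [0.5, -0.4, 6.3]
opening: 0.448
gripper_force: 20.0
```

Call:
servo_tool([
  [[0, 0, -4, 0, 0, 0, 3.5], [0, 0, -9, 0, 0, 0, 3.5], [0, 0, -14, 0, 0, 0, 3.5], [0, 0, -19, 0, 0, 0, 3.5], [0, 0, -22, 0, 0, 0, 3.5], [0, 0, -22, 0, 0, 0, 3.5], [0, 0, -22, 0, 0, 0, 3.5]],
])

```text
t: 26.05
ee_pos: [641.6, -48.6, 255.2]
ee_rot: [[0.987, 0.163, -0.0], [0.163, -0.987, 0.0], [-0.0, -0.0, -1.0]]
wrist_force: [-0.1, -0.0, -0.6]
opening: 0.45
gripper_force: 20.0
```

```bash
sed -i 's/^G=.*/G=(580.9,-274.8,9.3)/' h.py; python3 -c "
from h import *
plan((*tote(G,-45,0),257,9.3))"
```

```text
t 26.05 ee [641.6 -48.6 255.2] yaw 9.4 F [-0.1 -0.  -0.6] open 42.3 gf 19.99990850687027 j [-0.18  0.36  1.26 -0.    1.52  1.22]
[-14.18  21.32  -0.18] wz 0.1
```

Call:
servo_tool([
  [[-14.2, 21.3, 0, 0, 0, 0, 3.5], [-14.2, 21.3, 0, 0, 0, 0, 3.5], [-14.2, 21.3, 0, 0, 0, 0, 3.5], [-14.2, 21.3, 0, 0, 0, 0, 3.5], [-14.2, 21.3, 0, 0, 0, 0, 3.5], [-14.2, 21.3, 0, 0, 0, 0, 3.5], [-14.2, 21.3, 0, 0, 0, 0, 3.5], [-14.2, 21.3, 0, 0, 0, 0, 3.5]],
])

```text
t: 26.85
ee_pos: [536.4, -280.7, 253.7]
ee_rot: [[0.987, 0.164, -0.002], [0.164, -0.987, 0.003], [-0.002, -0.003, -1.0]]
wrist_force: [0.1, 0.6, -0.9]
opening: 0.45
gripper_force: 20.0
```

Call:
servo_tool([
  [[0, 0, 0, 0, 0, 0, 3.5], [0, 0, 0, 0, 0, 0, 3.5]],
])

```text
t: 27.05
ee_pos: [537.2, -280.5, 255.2]
ee_rot: [[0.986, 0.165, -0.0], [0.165, -0.986, 0.001], [-0.0, -0.001, -1.0]]
wrist_force: [-0.9, 0.4, -0.6]
opening: 0.452
gripper_force: 20.0
```

```bash
python3 -c "
from h import *
s=wsnap('w9.png')
plan((*tote(G,-45,0),123,9.3))"
```

```text
t 27.1 ee [ 537.2 -280.6  255.3] yaw 9.5 F [-0.9 -1.5 -0. ] open 42.3 gf 19.99991923570633 j [-0.6   0.3   1.35  0.    1.49  0.81]
[-0.1   0.13 13.23] wz 0.2
```

View pics/w9.png

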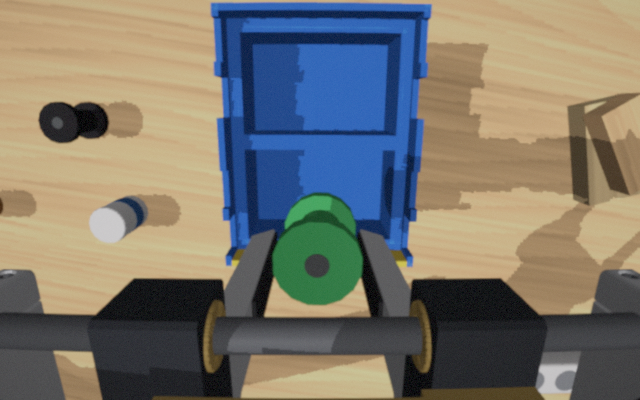

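The stacked blue tote sits square, yellow end near the robot (row 257). Green is centred over that compartment and the white jar is at (108,222). Lowering.

Call:
servo_tool([
  [[-0.1, 0.1, 4, 0, 0, 0, 3.5], [-0.1, 0.1, 8, 0, 0, 0, 3.5], [-0.1, 0.1, 11, 0, 0, 0, 3.5], [-0.1, 0.1, 12.7, 0, 0, 0, 3.5], [-0.1, 0.1, 12.7, 0, 0, 0, 3.5], [-0.1, 0.1, 12.7, 0, 0, 0, 3.5], [-0.1, 0.1, 12.7, 0, 0, 0, 3.5], [-0.1, 0.1, 12.7, 0, 0, 0, 3.5]],
])

```text
t: 27.9
ee_pos: [536.8, -283.6, 130.1]
ee_rot: [[0.987, 0.164, 0.003], [0.164, -0.987, -0.002], [0.002, 0.002, -1.0]]
wrist_force: [-1.0, 0.7, -1.5]
opening: 0.447
gripper_force: 20.0
```

Call:
servo_tool([
  [[0, 0, 0.2, 0, 0, 0, 3.5], [0, 0, 0.4, 0, 0, 0, 3.5], [0, 0, 0.4, 0, 0, 0, 3.5], [0, 0, 0.4, 0, 0, 0, 3.5]],
])

```text
t: 28.3
ee_pos: [535.8, -283.2, 124.4]
ee_rot: [[0.987, 0.163, -0.0], [0.163, -0.987, -0.0], [-0.0, 0.0, -1.0]]
wrist_force: [-0.2, 0.6, -0.4]
opening: 0.455
gripper_force: 20.0
```

Call:
servo_tool([
  [[0, 0, 0.2, 0, 0, 0, 3.5], [0, 0, 0.4, 0, 0, 0, 3.5], [0, 0, 0.4, 0, 0, 0, 3.5], [0, 0, 0.4, 0, 0, 0, 3.5]],
])

```text
t: 28.7
ee_pos: [536.2, -283.4, 121.3]
ee_rot: [[0.987, 0.163, 0.001], [0.163, -0.987, -0.001], [0.001, 0.001, -1.0]]
wrist_force: [-0.4, 0.9, 5.7]
opening: 0.45
gripper_force: 20.0
```

Seated at the expected 121.3. Release and rise.

Call:
servo_tool([
  [[0, 0, 0, 0, 0, 0, 6.0], [0, 0, 0, 0, 0, 0, 6.0], [0, 0, 0, 0, 0, 0, 6.0], [0, 0, -4, 0, 0, 0, 6.0], [0, 0, -8, 0, 0, 0, 6.2], [0, 0, -12, 0, 0, 0, 6.2], [0, 0, -12, 0, 0, 0, 6.2]],
])

```text
t: 29.4
ee_pos: [538.6, -285.0, 246.5]
ee_rot: [[0.987, 0.163, 0.01], [0.163, -0.987, -0.007], [0.008, 0.008, -1.0]]
wrist_force: [0.1, -0.2, 0.0]
opening: 0.659
gripper_force: 0.0
```

```bash
python3 -c "
from h import *
a=np.radians(9.5);st=dict(ee_pos=np.array([537.2,-280.6,255.3]),ee_rot=np.array([[np.cos(a),np.sin(a),0],[np.sin(a),-np.cos(a),0],[0,0,-1]]))
s=wcam(load('w9.png'),st);print('jar',hit(s,107,223,60))
plan((405,-52,170,9.3))"
```

```text
jar [446.93597739 -56.85473797  60.        ]
t 29.4 ee [ 538.6 -285.   246.5] yaw 9.4 F [ 0.1 -0.2  0. ] open 62.0 gf 0.0 j [-0.6   0.3   1.37 -0.    1.46  0.81]
[ -9.44 -25.23   7.37] wz 0.1
```

Call:
servo_tool([
  [[-9, -25.4, 0, 0, 0, 0, 6.4], [-9, -25.4, 0, 0, 0, 0, 6.4], [-9, -25.4, 0, 0, 0, 0, 6.4], [-9, -25.4, 0, 0, 0, 0, 6.4], [-9, -25.4, 5, 0, 0, 0, 6.4], [-9, -25.4, 7, 0, 0, 0, 6.4], [-9, -25.4, 7, 0, 0, 0, 6.4], [-9, -25.4, 7, 0, 0, 0, 6.4]],
])

```text
t: 30.2
ee_pos: [404.5, -46.7, 169.4]
ee_rot: [[0.986, 0.165, -0.002], [0.165, -0.986, 0.0], [-0.002, -0.001, -1.0]]
wrist_force: [0.8, -0.4, 0.6]
opening: 0.683
gripper_force: 0.0
```

```bash
python3 -c "
from h import *
s=wsnap('w10.png')
for st,c in cen(s,lambda H,S,V:(S<50)&(V>140),200,450,60,260): print(st,c,hit(s,*c,60).round(1))
plan((446,-55.5,29,9.3))"
```

```text
[311, 127, 52, 51, 2059] [336.3 151.8] [443.5 -54.8  60. ]
t 30.25 ee [406.8 -47.8 170.9] yaw 9.4 F [-0.6 -0.3  0.9] open 64.2 gf 0.0 j [-0.29  0.05  1.88 -0.    1.21  1.12]
[ 3.72  1.38 14.2 ] wz 0.1
```

Call:
servo_tool([
  [[3.5, 1.3, 4, 0, 0, 0, 6.4], [3.5, 1.3, 7, 0, 0, 0, 6.4], [3.5, 1.3, 7, 0, 0, 0, 6.4], [3.5, 1.3, 7, 0, 0, 0, 6.4]],
])

```text
t: 30.65
ee_pos: [443.6, -55.5, 101.3]
ee_rot: [[0.987, 0.162, 0.001], [0.162, -0.987, -0.0], [0.001, 0.001, -1.0]]
wrist_force: [0.6, -0.0, -0.1]
opening: 0.68
gripper_force: 0.0
```

```bash
python3 -c "
from h import *
plan((444.7,-55.3,29,9.3))"
```

```text
t 30.65 ee [443.6 -55.5 101.3] yaw 9.3 F [ 0.6 -0.  -0.1] open 64.0 gf 0.0 j [-0.28  0.17  1.93 -0.    1.04  1.13]
[ 0.1  -0.    7.23] wz 0.0
```

Call:
servo_tool([
  [[0.1, 0, 4, 0, 0, 0, 6.4], [0.1, 0, 7.1, 0, 0, 0, 6.4], [0.1, 0, 7.1, 0, 0, 0, 6.4], [0.1, 0, 7.1, 0, 0, 0, 3.2], [0.1, 0, 7.1, 0, 0, 0, 3.2], [0.1, 0, 7.1, 0, 0, 0, 3.2], [0.1, 0, 7.1, 0, 0, 0, 3.2], [0.1, 0, 7.1, 0, 0, 0, 3.2]],
], squeeze=25)

```text
t: 31.45
ee_pos: [445.0, -54.9, 31.3]
ee_rot: [[0.987, 0.164, 0.004], [0.164, -0.987, -0.002], [0.004, 0.002, -1.0]]
wrist_force: [-0.9, -2.1, 7.3]
opening: 0.44
gripper_force: 25.0
```

Call:
servo_tool([
  [[0, 0, 0, 0, 0, 0, 3.2], [0, 0, 0, 0, 0, 0, 3.2], [0, 0, 0, 0, 0, 0, 3.2]],
])

```text
t: 31.75
ee_pos: [444.9, -54.9, 31.3]
ee_rot: [[0.987, 0.164, 0.004], [0.164, -0.987, -0.002], [0.004, 0.002, -1.0]]
wrist_force: [-0.3, -0.8, 7.7]
opening: 0.437
gripper_force: 25.0
```

Call:
servo_tool([
  [[0, 0, -4, 0, 0, 0, 3.2], [0, 0, -9, 0, 0, 0, 3.2], [0, 0, -14, 0, 0, 0, 3.2], [0, 0, -19, 0, 0, 0, 3.2], [0, 0, -23, 0, 0, 0, 3.2], [0, 0, -23, 0, 0, 0, 3.2], [0, 0, -23, 0, 0, 0, 3.2], [0, 0, -23, 0, 0, 0, 3.2]],
])

```text
t: 32.55
ee_pos: [441.9, -53.8, 258.0]
ee_rot: [[0.987, 0.163, -0.003], [0.163, -0.987, 0.001], [-0.003, -0.001, -1.0]]
wrist_force: [0.0, -0.1, -1.3]
opening: 0.439
gripper_force: 25.0
```

```bash
python3 -c "
from h import *
plan((*tote(G,45,0),257,9.3))"
```

```text
t 32.55 ee [441.9 -53.8 258. ] yaw 9.4 F [ 0.  -0.1 -1.3] open 41.3 gf 24.999714985024184 j [-0.28  0.05  1.66 -0.    1.44  1.13]
[14.6  24.08  0.03] wz 0.1
```

Call:
servo_tool([
  [[14.6, 24, 0, 0, 0, 0, 3.2], [14.6, 24, 0, 0, 0, 0, 3.2], [14.6, 24, 0, 0, 0, 0, 3.2], [14.6, 24, 0, 0, 0, 0, 3.2], [14.6, 24, 0, 0, 0, 0, 3.2], [14.6, 24, 0, 0, 0, 0, 3.2], [14.6, 24, 0, 0, 0, 0, 3.2], [14.6, 24, 0, 0, 0, 0, 3.2]],
])

```text
t: 33.35
ee_pos: [625.4, -266.8, 256.2]
ee_rot: [[0.987, 0.163, -0.005], [0.163, -0.987, 0.003], [-0.005, -0.004, -1.0]]
wrist_force: [-0.6, 0.3, -1.8]
opening: 0.441
gripper_force: 25.0
```

Call:
servo_tool([
  [[0, 0, 0, 0, 0, 0, 3.2], [0, 0, 0, 0, 0, 0, 3.2], [0, 0, 0, 0, 0, 0, 3.2]],
])

```text
t: 33.65
ee_pos: [625.9, -266.1, 260.1]
ee_rot: [[0.986, 0.164, 0.0], [0.164, -0.986, -0.0], [0.0, 0.0, -1.0]]
wrist_force: [-0.5, 0.2, -1.7]
opening: 0.441
gripper_force: 25.0
```

```bash
python3 -c "
from h import *
plan((*tote(G,45,0),120,9.3))"
```

```text
t 33.65 ee [ 625.9 -266.1  260.1] yaw 9.4 F [-0.5  0.2 -1.7] open 41.5 gf 24.999819975346327 j [-0.5   0.42  1.16  0.    1.57  0.9 ]
[-0.09  0.13 14.01] wz 0.1
```

Call:
servo_tool([
  [[-0.1, 0.1, 4, 0, 0, 0, 3.2], [-0.1, 0.1, 8, 0, 0, 0, 3.2], [-0.1, 0.1, 12, 0, 0, 0, 3.2], [-0.1, 0.1, 13.5, 0, 0, 0, 3.2], [-0.1, 0.1, 14, 0, 0, 0, 3.2], [-0.1, 0.1, 14, 0, 0, 0, 3.2], [-0.1, 0.1, 14, 0, 0, 0, 3.2], [-0.1, 0.1, 14, 0, 0, 0, 3.2]],
])

```text
t: 34.45
ee_pos: [626.6, -268.8, 121.5]
ee_rot: [[0.987, 0.163, 0.003], [0.163, -0.987, -0.002], [0.003, 0.002, -1.0]]
wrist_force: [-0.5, -0.3, -0.1]
opening: 0.441
gripper_force: 25.0
```

Call:
servo_tool([
  [[0, 0, 0.2, 0, 0, 0, 3.2], [0, 0, 0.4, 0, 0, 0, 3.2], [0, 0, 0.4, 0, 0, 0, 3.2], [0, 0, 0.4, 0, 0, 0, 3.2]],
])

```text
t: 34.85
ee_pos: [625.6, -268.3, 115.4]
ee_rot: [[0.987, 0.163, -0.0], [0.163, -0.987, 0.0], [-0.0, -0.0, -1.0]]
wrist_force: [-0.2, 0.2, -1.4]
opening: 0.441
gripper_force: 25.0
```

Call:
servo_tool([
  [[0, 0, 0.1, 0, 0, 0, 3.2], [0, 0, 0.2, 0, 0, 0, 3.2], [0, 0, 0.2, 0, 0, 0, 3.2], [0, 0, 0.2, 0, 0, 0, 3.2]],
])

```text
t: 35.25
ee_pos: [625.6, -268.4, 115.3]
ee_rot: [[0.987, 0.163, 0.001], [0.163, -0.987, -0.001], [0.001, 0.001, -1.0]]
wrist_force: [-3.0, 0.2, 5.5]
opening: 0.441
gripper_force: 25.0
```

Seated. Release, rise and back off.

Call:
servo_tool([
  [[0, 0, 0, 0, 0, 0, 6.2], [0, 0, 0, 0, 0, 0, 6.2], [0, 0, 0, 0, 0, 0, 6.2], [0, 0, -4, 0, 0, 0, 6.2], [0, 0, -8, 0, 0, 0, 6.2], [0, 0, -13, 0, 0, 0, 6.2], [0, 0, -16, 0, 0, 0, 6.2], [0, 0, -16, 0, 0, 0, 6.2]],
])

```text
t: 36.05
ee_pos: [628.0, -269.5, 279.4]
ee_rot: [[0.987, 0.163, 0.01], [0.163, -0.987, -0.005], [0.009, 0.007, -1.0]]
wrist_force: [-0.1, -0.9, -0.4]
opening: 0.658
gripper_force: 0.0
```

Call:
servo_tool([
  [[-20, -15, 0, 0, 0, 0, 6.2], [-20, -15, 0, 0, 0, 0, 6.2], [-20, -15, 0, 0, 0, 0, 6.2], [-20, -15, 0, 0, 0, 0, 6.2], [-20, -15, 0, 0, 0, 0, 6.2], [-20, -15, 0, 0, 0, 0, 6.2], [-20, -15, 0, 0, 0, 0, 6.2], [-20, -15, 0, 0, 0, 0, 6.2]],
])

```text
t: 36.85
ee_pos: [404.8, -153.6, 273.1]
ee_rot: [[0.987, 0.163, 0.001], [0.163, -0.987, -0.0], [0.0, 0.0, -1.0]]
wrist_force: [0.2, -0.2, 0.1]
opening: 0.66
gripper_force: 0.0
```

Call:
servo_tool([
  [[0, 0, 0, 0, 0, 0, 6.2], [0, 0, 0, 0, 0, 0, 6.2], [0, 0, 0, 0, 0, 0, 6.2], [0, 0, 0, 0, 0, 0, 6.2]],
])

```text
t: 37.25
ee_pos: [404.2, -153.2, 273.2]
ee_rot: [[0.987, 0.163, -0.0], [0.163, -0.987, 0.0], [-0.0, -0.0, -1.0]]
wrist_force: [0.6, 0.1, 0.9]
opening: 0.659
gripper_force: 0.0
```

```bash
python3 -c "
from h import *
plan()
s=snap('top','top2.png'); a=s['img'][110:290,300:540,::-1]
t=snap('scene','scene2.png'); b=t['img'][120:380,60:407,::-1]
cv2.imwrite('pics/v2.png',np.hstack([cv2.resize(a,(400,300),interpolation=cv2.INTER_CUBIC),cv2.resize(b,(400,300),interpolation=cv2.INTER_CUBIC)]))"
```

```text
t 37.25 ee [ 404.2 -153.2  273.2] yaw 9.4 F [0.6 0.1 0.9] open 61.9 gf 0.0 j [-0.52  0.02  1.65 -0.    1.47  0.88]
```

View pics/v2.png

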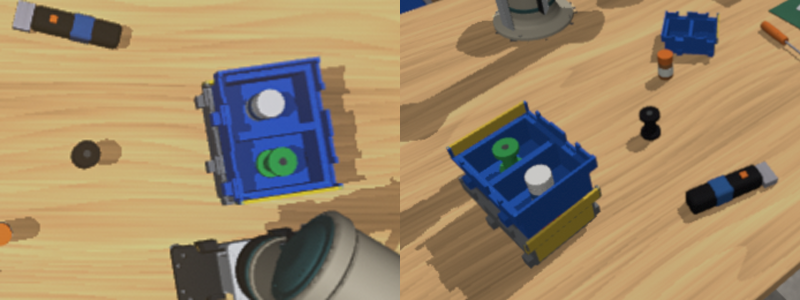

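The stack is level and square. Green stands at blue's yellow end and the jar in the other compartment; the bystanders are unmoved and the robot is clear.

```bash
python3 -c "
from rig import r
print(r.hand_in())"
```

```text
the job is handed in; nothing more can be done
None
```

I handed in the finished job at about 37 s of the 125 s limit. The last pictures show the blue tote turned and level on the grey one, green bobbin and jar upright inside it, and the bystanders in view unmoved; hand-in returned no verdict.

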